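# Unsnap the belt cover of the saw drive and lay it in the tray

## Task

Take the grey belt cover off the red saw drive: hold its yellow snap tab pressed inward by feel while you raise that end over the catch, draw the far tongue out from under its lip without forcing or wrenching anything, and lay the cover gently, right way up and flat, on the floor of the blue tray. Leave the other things on the bench where they are, and let go of the cover at the end.

Things in the scene. Friction and masses are not known exactly. Their poses are not given: they have to be found in the camera images.
- tab_grip (a point): Centre of the yellow fin to pinch, standing on the snap tab: 16 mm along its x, 14 mm along its y, 34 mm high; 17 mm above its foot, 25 mm above the cover's underside. Axes as the cover: x points INWARD, from the tab end to the tongue end; z up. The tab slides inward (+x) in the cover against a spring of 3 N/mm, with a stop at 5 mm (15 N). Fin and tab weigh 30 g.
- hook_tip (a point): Outer tip of the hook on the tab's leg, hidden under a catch bar fixed to the drive (4 mm thick, its top level with the cover's underside); 67 mm along -x from the cover's middle, 7 mm below the underside (lowest part 9 mm below). It clears the catch at 3 mm of spring (9 N); 11 to 14 N frees it safely and must be kept up until the tab end has risen about 12 mm.
- cover_mid (a point): Middle of the grey cover plate (104 x 76 x 6 mm: 60 mm to the tab end, notched 22 mm wide for the tab, 44 mm to the other; 0.13 to 0.19 kg in all), 3 mm above its underside. The fin's centre lies 48 mm along -x and 22 mm up from here. Two ribs reach 10 mm below the underside and are its feet when it is laid down: this point is then 13 mm above the surface. On the drive, side curbs guide it with 1.5 mm clearance.
- tongue_tip (a point): Tip of the cover's flat tongue (44 mm wide, 3 mm thick) at its underside, 63 mm along +x from the cover's middle. It lies 4 to 11 mm deep under a lip fixed to the drive, in a slot 6 mm high. The cover tips up about this tip, to about 0.2 rad, then draws out along -x.
- cover: The whole grey cover with its tab; origin on the underside, 3 mm below cover_mid, x inward to the tongue. Pushed inward by the fin it first slides freely through its end play (0 to 7 mm, different every time, to be felt) until the tongue meets the end of its slot; then the spring resists. Over 23 N between it and the drive (pressing, leaning down, lifting while hooked, wedging) breaks it.
- housing: Red belt-drive housing, fixed, 176 x 112 mm (x, y), a dark round motor on its +x end; origin at the centre of its foot. The cover's underside rests 75 mm above the bench on an aluminium seat (rails, catch, lip), whose place along x differs by up to 3.5 mm either way from drive to drive and is not told by this pose.
- tray: Blue open tray, fixed, 220 x 160 mm outside (x, y), 25 mm high, walls and floor 5 mm thick; origin at the centre of its underside, floor 5 mm above the bench. It stands left or right of the drive.
- bin: Wooden offcut bin, fixed, 170 x 130 x 60 mm; stands on the side where the tray is not. Bystander.
- screwdriver: Screwdriver lying on the bench. Bystander: leave alone.
- brush: Brush lying on the bench. Bystander: leave alone.
- offcut_a: Pale wood offcut 70 x 30 x 18 mm. Bystander: leave alone.
- offcut_b: Brown wood offcut 45 x 45 x 12 mm. Bystander: leave alone.
- glue: White bottle, 130 mm high, 56 mm across. Bystander: leave alone.
- pin_jar: Glass jar with steel lid, 70 mm high, 60 mm across. Bystander: leave alone.
Not all that is in view belongs to the job. What is shaped like the cover but orange is not meant.

How it is judged (in metres and radians):
On the way:
1. the cover is clear of the drive, its middle more than 90 mm above the bench (height (world z) of cover_mid above 0.09 m and contact force between cover and housing below 0.05 N), for 0.1 s.
At the end, for the whole second after the job is handed in: The cover lies flat (within 0.1 rad) and right way up on the tray's floor: its middle 13 to 23 mm above the bench and within 65 mm (tray's x) and 45 mm (tray's y) of the tray's centre, at rest and let go of (x of cover_mid in the frame of tray between -0.065 and 0.065 m and y of cover_mid in the frame of tray between -0.045 and 0.045 m and height (world z) of cover_mid between 0.013 and 0.023 m and z of tab_grip in the frame of tray above 0.03 m and angle between cover's own z axis and vertical below 0.1 rad and linear speed of cover below 0.02 m/s and contact force between the fingers and cover below 0.05 N); the robot touches nothing.
It fails at once if more than 23 N between the cover (or its tab) and the drive: plastic broken (contact force between cover and housing above 23 N).
It fails at once if the cover is slammed or pressed into the tray (over 40 N) (contact force between cover and tray above 40 N).
It fails at once if the cover is dropped (falls free of the fingers faster than 0.5 m/s, as from over 13 mm) (linear speed of cover above 0.5 m/s and contact force between the fingers and cover below 0.05 N).
It fails at once if a bystander is moved more than 20 mm (distance of any of screwdriver, brush, offcut_a, offcut_b, glue, pin_jar from where it was at the start of the episode above 0.02 m).
It also fails if it takes over 67 s, if anything falls off the work surface, if the arm or the gripper's body presses on something with over 40 N, if the wrist force passes 120 N, or if a joint passes its speed limit or range.

## Robot

A 7-joint arm with a two-finger parallel gripper is mounted at the origin on the work surface. World frame = base frame: x ahead of the robot, y to its left, z up, the work surface at z = 0. Lengths are in mm, angles in rad, forces in N, time in s.
With the tool pointing down it reaches from about 350 to 900 mm from the base axis. Payload 8.1 kg.
Tool frame: the origin (TCP) lies midway between the tips of the shut fingers; the grasp point (between the pads) lies 19 mm behind it (arm.pinch_z is the distance from the TCP to the grasp point, in mm); y points along the fingers, x is the direction in which the jaws open and shut, and the axes are right-handed (so a half turn about y gives the same grasp; the last joint's range is limited). The gripper opens to 92 mm and grips with 3 to 60 N. Pads are 19 mm wide; open, the fingers measure 130 mm over their backs; the gripper's body (75 mm by 190 mm) begins 47 mm behind the grasp point.
Start: joints at [1.242, 0.434, 0.025, 1.573, -0.012, 1.134, -0.075], TCP at [139.903, -609.154, 226.742] pointing down, gripper open.
Joint ranges: [-2.62, 2.62], [-0.44, 2.09], [-1.27, 1.32], [0.08, 2.57], [-1.32, 4.46], [0.12, 2], [-2.74, 2.74]. Speed limits (rad/s): [2.22, 2.22, 3.01, 3.01, 3.14, 3.14, 3.14].

## Interface

Orientations are given as a unit quaternion [w, x, y, z].
In Python, from cell import arm, hand, kinematics, sensors, vision, workorder gives the robot as it stands. Calls block until the motion is done:
- arm.move_ptp(position, orientation): joint-space move of the TCP to a pose.
- arm.servo_line(position, frame=None, velocity=150, guard=None): straight line of the TCP; frame=None keeps the orientation; velocity is the mean speed in mm/s. With guard (N) it stops when the force on the tool has changed by that much, and returns True; else False.
- arm.move_joints(angles): joint-space move.
- hand.let_go() and hand.close_gripper(): open the fingers fully, or close them until they stop; the grip force is fixed at half the most.
- arm.hold(seconds).
- kinematics.solve_ik(position, orientation): joint angles nearest the present ones, or None.
- sensors.get_state(): the state.
- vision.get_image(name): name is "scene" or "top" or "wrist"; returns a dict with "color" (384x512x3 uint8, red, green, blue), "depth" (384x512 float32, mm along the optical axis (not along the pixel's ray), 0 where there is no reading), "vfov" (degrees; the focal length in pixels is half the picture's height over the tangent of half this angle, whatever the lens; pixels are square), "cx", "cy" (the principal point, pixels), "camera_from_world" (4x4, takes a point from world to camera coordinates). Camera axes: x right, y down, z forward; pixel columns grow to the right and rows downward; lengths in mm; the calibration is good to about 2 mm. A picture is of the moment at which its call begins.
A pose or a line that the arm cannot do raises arm.MotionError and nothing moves.
- workorder.close_job(): hands the job in, once; it reports no verdict.
The state is a dict: "t": time; "qpos": joint angles; "joint_velocities": joint speeds; "effort": joint torques, N m; "ee_pos": TCP position; "eef_rot": TCP orientation; "wrist_force": force on the tool from outside, world axes, zero at the start; "torque": the same for the moment, N m; "opening": finger opening in mm.
Only numpy, scipy, OpenCV 4.12 (cv2) and the standard library are available. Lean on these libraries where they do the work, as an engineer would, in place of code of your own. Each camera call takes 0.05 s, during which the arm holds its last target.

## Working session

There is one attempt and no reset: what is moved stays moved. The work goes in short steps, each a Python script; the robot and the scene stay as the last script left them, time stands still between calls to the robot, and variables do not carry over. Pictures are saved under pics/ and viewed, and the job is handed in when it is done.

```bash
ls; mkdir -p pics; python3 - <<'E'
from cell import arm, hand, kinematics, sensors, vision, workorder
import cv2,numpy as np
s=sensors.get_state()
print({k:np.round(v,3) for k,v in s.items()})
for n in ["scene","top","wrist"]:
    d=vision.get_image(n); np.savez("pics/%s0.npz"%n,**d)
    cv2.imwrite("pics/%s0.png"%n,d["color"][:,:,::-1]); print(n,d["vfov"],d["cx"],d["cy"],np.round(d["camera_from_world"],3).tolist())
E
```

```text
pics
{'t': np.float64(0.0), 'qpos': array([ 1.242,  0.435,  0.025,  1.574, -0.012,  1.134, -0.075]), 'joint_velocities': array([ 0.001,  0.   ,  0.001,  0.   , -0.001, -0.002,  0.001]), 'effort': array([-0.0000e+00, -6.6787e+01,  9.8500e-01, -3.1446e+01, -6.0000e-02,
        4.3000e-02,  0.0000e+00]), 'ee_pos': array([ 139.709, -608.661,  225.935]), 'eef_rot': array([ 0.553, -0.553,  0.441, -0.44 ]), 'wrist_force': array([0.188, 0.171, 0.423]), 'torque': array([0.005, 0.028, 0.002]), 'opening': np.float64(91.522)}
scene 50.50654416674438 256.5750682793853 187.47149355701094 [[0.41, 0.912, -0.004, -214.897], [0.604, -0.275, -0.748, -254.104], [-0.683, 0.305, -0.664, 1508.722], [0.0, 0.0, 0.0, 1.0]]
top 54.9417743749648 255.33244446707525 194.13108918529105 [[0.001, -1.0, -0.009, 19.685], [-0.997, -0.0, -0.073, 526.885], [0.073, 0.009, -0.997, 891.987], [0.0, 0.0, 0.0, 1.0]]
wrist 59.80127533625048 253.36924388392555 187.62020395541722 [[0.223, -0.975, -0.002, -625.426], [-0.945, -0.217, 0.244, -30.653], [-0.238, -0.053, -0.97, 389.397], [0.0, 0.0, 0.0, 1.0]]
```

View pics/scene0.png

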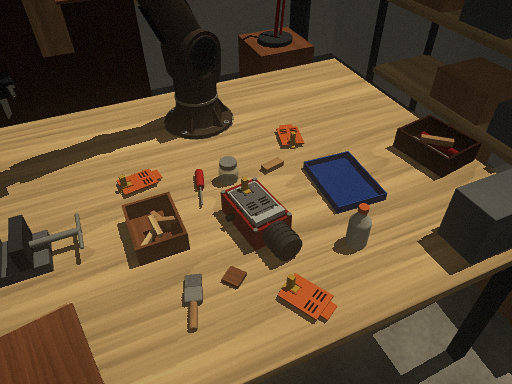

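View pics/top0.png

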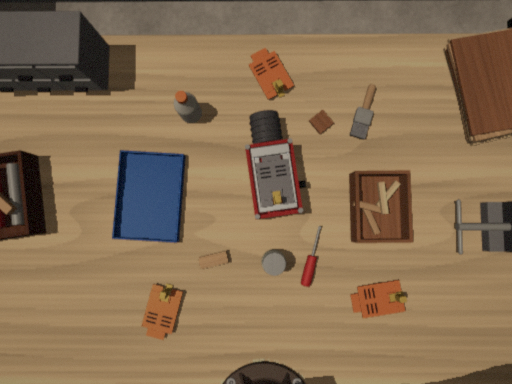

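View pics/wrist0.png

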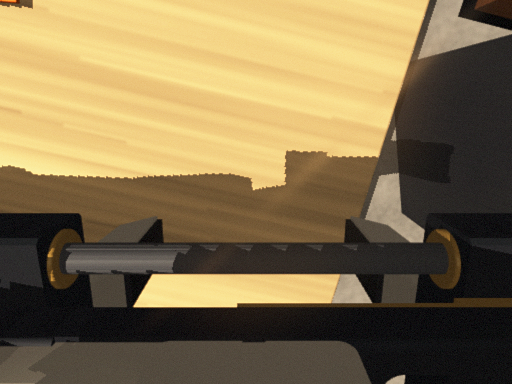

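Candidates in the top picture are the grey cover on the red drive (275,180; yellow fin at 278,197) and the orange lookalikes at (271,73), (162,310) and (380,299). The description fits the grey one. The blue tray is at (150,196). Next I'll take a close crop and measure.

```bash
cat > h.py <<'E'
import numpy as np,cv2
def cam(d):
    H=d["color"].shape[0]; f=H/2/np.tan(np.radians(float(d["vfov"]))/2)
    return f,float(d["cx"]),float(d["cy"]),np.array(d["camera_from_world"])
def ray(d,u,v):
    f,cx,cy,T=cam(d); R=T[:3,:3]; o=-R.T@T[:3,3]
    return o,R.T@np.array([(u-cx)/f,(v-cy)/f,1.])
def onz(d,u,v,z):
    o,r=ray(d,u,v); return o+r*(z-o[2])/r[2]
def proj(d,p):
    f,cx,cy,T=cam(d); q=T[:3,:3]@np.asarray(p)+T[:3,3]; return np.array([f*q[0]/q[2]+cx,f*q[1]/q[2]+cy])
def cloud(d):
    f,cx,cy,T=cam(d); z=d["depth"].astype(float); v,u=np.mgrid[:z.shape[0],:z.shape[1]]
    P=np.stack([(u-cx)/f*z,(v-cy)/f*z,z],-1); return (P-T[:3,3])@T[:3,:3]
E
python3 - <<'E'
from h import *
t=dict(np.load("pics/top0.npz")); s=dict(np.load("pics/scene0.npz"))
a=cv2.resize(t["color"][125:225,235:315],None,fx=5,fy=5,interpolation=cv2.INTER_CUBIC)
b=cv2.resize(s["color"][165:265,210:305],None,fx=4,fy=4,interpolation=cv2.INTER_CUBIC)
h=max(a.shape[0],b.shape[0]); im=np.zeros((h,a.shape[1]+b.shape[1],3),np.uint8)
im[:a.shape[0],:a.shape[1]]=a; im[:b.shape[0],a.shape[1]:]=b
cv2.imwrite("pics/crop0.png",im[:,:,::-1])
for n,d in(("top",t),("scene",s)):
    hsv=cv2.cvtColor(d["color"],cv2.COLOR_RGB2HSV); C=cloud(d)
    masks={"yel":cv2.inRange(hsv,(18,150,90),(32,255,255)),"blue":cv2.inRange(hsv,(105,120,40),(125,255,255)),
     "red":cv2.inRange(hsv,(0,170,60),(5,255,255))|cv2.inRange(hsv,(174,170,60),(180,255,255))}
    for k,m in masks.items():
        N,L,S,c=cv2.connectedComponentsWithStats(m)
        for i in range(1,N):
            if S[i,4]>15:
                P=C[L==i]; P=P[d["depth"][L==i]>0]
                print(n,k,S[i],np.round(c[i],1),np.round(np.median(P,0),0) if len(P) else None, np.round(np.percentile(P,[5,95],axis=0),0).tolist(), [np.round(x,1) for x in cv2.minAreaRect(np.argwhere(L==i)[:,::-1].astype(np.float32))] if S[i,4]>60 else "")
E
```

```text
top yel [272  80  11  12  66] [277.3  84.3] [796. -34.  50.] [[788.0, -43.0, 17.0], [809.0, -27.0, 55.0]] [array([278.1,  85.2]), array([9.4, 8.9]), np.float64(63.4)]
top yel [277  93   7   4  19] [280.2  94.1] [785. -43.   6.] [[780.0, -51.0, 3.0], [787.0, -37.0, 9.0]] 
top yel [273 192   9  12  65] [276.8 197.6] [511. -29. 117.] [[502.0, -35.0, 83.0], [525.0, -23.0, 120.0]] [array([276.5, 197.1]), array([10.6,  7.3]), np.float64(78.7)]
top yel [159 291  10  11  41] [164.1 296.9] [281. 234.  50.] [[268.0, 231.0, 18.0], [295.0, 244.0, 55.0]] 
top yel [390 292  16  11 102] [397.1 297.4] [ 280. -315.   25.] [[271.0, -328.0, 17.0], [288.0, -306.0, 55.0]] [array([397.5, 297. ]), array([10., 15.]), np.float64(90.0)]
top blue [ 113  151   71   91 5421] [149.5 196.2] [523. 285.   6.] [[426.0, 213.0, 4.0], [622.0, 356.0, 25.0]] [array([148.3, 195.9]), array([65.4, 87.7]), np.float64(4.0)]
top red [251 139  36   8 113] [268.9 142.7] [644. -13.  70.] [[637.0, -49.0, 67.0], [651.0, 25.0, 73.0]] [array([268.5, 142.6]), array([ 3.5, 35.6]), np.float64(81.9)]
top red [289 144  13  63 216] [295.4 1
[... 1611 characters left out ...]
13] [199.3 177.1] [ 348. -109.   22.] [[314.0, -122.0, 16.0], [376.0, -96.0, 26.0]] [array([199.5, 177. ]), array([16.,  7.]), np.float64(90.0)]
scene red [256 180  25  25  36] [266.2 189.9] [521.  27.  67.] [[483.0, 20.0, 65.0], [586.0, 35.0, 70.0]] 
scene red [225 184  16   8  26] [232.5 187.7] [480. -54.  67.] [[477.0, -74.0, 66.0], [487.0, -31.0, 69.0]] 
scene red [222 193  32  37 125] [237.5 210.4] [567. -74.  68.] [[498.0, -85.0, 65.0], [636.0, -64.0, 70.0]] [array([238.1, 210.5]), array([46.1,  3.7]), np.float64(49.6)]
scene red [258 215  30  17  78] [271.5 222.8] [643. -10.  67.] [[591.0, -50.0, 7.0], [654.0, 31.0, 70.0]] [array([271.6, 222.1]), array([ 4.2, 32.2]), np.float64(64.4)]
```

View pics/crop0.png

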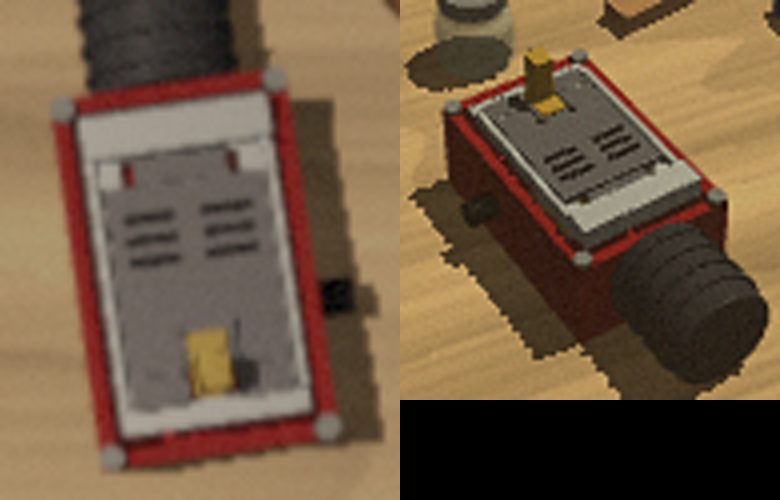

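```bash
python3 - <<'E'
from h import *
t=dict(np.load("pics/top0.npz")); s=dict(np.load("pics/scene0.npz"))
hsv=cv2.cvtColor(t["color"],cv2.COLOR_RGB2HSV)
red=cv2.inRange(hsv,(0,170,60),(5,255,255))|cv2.inRange(hsv,(174,170,60),(180,255,255))
N,L,S,c=cv2.connectedComponentsWithStats(red)
for i in range(1,N):
    if S[i,4]>100:
        P=np.array([onz(t,u,v,70)[:2] for v,u in np.argwhere(L==i)],np.float32)
        vx,vy,x,y=cv2.fitLine(P,cv2.DIST_HUBER,0,.01,.01).ravel(); print("line",np.degrees(np.arctan2(vy,vx)),x,y)
allr=np.array([onz(t,u,v,70)[:2] for v,u in np.argwhere((red>0)) if 240<u<305 and 130<v<225],np.float32)
print("rect",cv2.minAreaRect(allr))
# fin top at z=117
for n,d,win in(("top",t,(268,290,188,208)),("scene",s,(238,252,172,185))):
    C=cloud(d); hs=cv2.cvtColor(d["color"],cv2.COLOR_RGB2HSV); m=cv2.inRange(hs,(16,100,60),(34,255,255))
    P=[];U=[]
    for v in range(win[2],win[3]):
        for u in range(win[0],win[1]):
            if m[v,u] and abs(C[v,u,2]-117)<8: P.append(onz(d,u,v,117)); U.append((u,v))
    P=np.array(P); print(n,len(P),P.mean(0),P.min(0),P.max(0),np.mean(U,0), cv2.minAreaRect(P[:,:2].astype(np.float32)))
bl=cv2.inRange(hsv,(105,120,25),(125,255,255))
# tray rim
C=cloud(t); q=np.argwhere((bl>0)&(C[:,:,2]>18)); P=np.array([onz(t,u,v,25)[:2] for v,u in q],np.float32); print("tray",cv2.minAreaRect(P))
q=np.argwhere((bl>0)); P=np.array([onz(t,u,v,25)[:2] for v,u in q],np.float32); print("tray all",cv2.minAreaRect(P))
from cell import sensors
from scipy.spatial.transform import Rotation as R
w=sensors.get_state()["eef_rot"]; print(R.from_quat([w[1],w[2],w[3],w[0]]).as_matrix().round(3))
E
```

```text
line -81.21739 644.46625 -11.883885
line 8.232424 567.0794 -74.07822
line 8.370724 553.69446 28.109083
line -82.14103 479.22623 -34.46506
line -15.996159 346.49918 -102.531166
rect ((561.1963500976562, -23.352577209472656), (177.43531799316406, 111.46609497070312), 8.190667152404785)
top 49 [508.16055826 -30.35411908 117.        ] [500.1596583  -37.49096741 117.        ] [515.58308714 -24.27886011 117.        ] [277.75510204 199.36734694] ((507.87139892578125, -30.884666442871094), (15.422418594360352, 13.21284008026123), 0.006358515005558729)
scene 31 [516.3721209  -32.06806709 117.        ] [505.59903509 -40.25389089 117.        ] [528.99441993 -24.34119801 117.        ] [244.12903226 179.5483871 ] ((516.9229736328125, -32.10704040527344), (21.848960876464844, 15.284271240234375), 9.856950759887695)
tray ((522.9141235351562, 282.7220458984375), (159.5844268798828, 214.8365020751953), 86.49108123779297)
tray all ((522.99658203125, 282.2617492675781), (160.53677368164062, 215.0569305419922), 86.70101165771484)
[[ 0.224 -0.     0.975]
 [-0.975  0.001  0.224]
 [-0.001 -1.    -0.   ]]
```

```bash
cat >> h.py <<'E'
from scipy.spatial.transform import Rotation as Rot
YAW=np.radians(8.3)
def frame(yaw,pitch=0,sgn=1):
    """cover frame axes -> tool quaternion. pitch: tab end up by pitch (rotation about cover y, positive raises -x end)"""
    Rc=Rot.from_euler('z',yaw)*Rot.from_euler('y',pitch)   # +pitch about y lowers +x end, raises -x end
    B=np.array([[sgn,0,0],[0,0,sgn],[0,-1,0]],float)        # tool x=sgn*cover x ; tool y=-z ; 
    B[:,2]=np.cross(B[:,0],B[:,1])
    q=(Rc*Rot.from_matrix(B)).as_quat(); return [float(q[3]),float(q[0]),float(q[1]),float(q[2])]
def tcp_for(g,yaw,pitch,off):
    """TCP so that grasp point is g (off included already)"""
    Rc=(Rot.from_euler('z',yaw)*Rot.from_euler('y',pitch)).as_matrix()
    return np.asarray(g)+Rc@np.array([0,0,-19.])
E
python3 - <<'E'
from h import *
from cell import kinematics,arm,sensors
print(arm.pinch_z)
for sg in(1,-1):
  for yaw,p,pos in((YAW,0,(509,-31,200)),(YAW,0,(509,-31,88)),(YAW,.17,(500,-31,115)),(np.radians(-3.4),0,(475,285,28))):
    q=kinematics.solve_ik(list(map(float,pos)),frame(yaw,p,sg)); print(sg,None if q is None else np.round(q,2))
E
```

```text
18.8
1 [ 0.49  0.36 -0.7   1.84  0.27  1.03 -0.16]
1 [ 0.43  0.5  -0.63  1.97  0.41  0.8  -0.29]
1 [ 0.41  0.55 -0.67  1.82  0.37  1.08 -0.27]
1 [-0.16  0.67 -0.68  1.9   0.59  0.78 -1.23]
-1 [-0.87  0.46  1.17  1.94 -0.49  1.06 -2.49]
-1 [-0.8   0.69  1.15  2.06 -0.81  0.94 -2.2 ]
-1 [-0.78  0.73  1.15  1.92 -0.64  1.15 -2.34]
-1 [ 0.06  0.85 -1.07  1.89  0.9   1.    1.65]
```

```bash
python3 - <<'E'
from h import *
from cell import kinematics,arm,sensors,vision
arm.move_ptp([505.,-31.,215.],frame(YAW)); arm.hold(.3)
s=sensors.get_state(); print(s["t"],s["ee_pos"],s["wrist_force"])
d=vision.get_image("wrist"); np.savez("pics/wrist1.npz",**d); cv2.imwrite("pics/wrist1.png",d["color"][:,:,::-1])
E
```

```text
2.8833 [505.04521121 -31.31749258 214.9744793 ] [0.92558086 0.03638351 0.66039873]
```

View pics/wrist1.png

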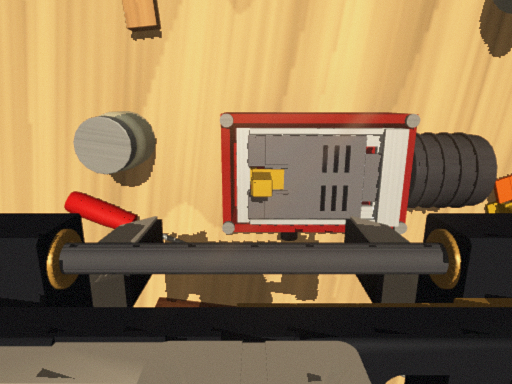

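The wrist view shows the fin top as a yellow square at about (262,185), with its foot plate beside it at (277,178). The cover is grey with the motor on the right, so the choice is confirmed. Next I'll measure the fin.

```bash
python3 - <<'E'
from h import *
d=dict(np.load("pics/wrist1.npz")); C=cloud(d); hs=cv2.cvtColor(d["color"],cv2.COLOR_RGB2HSV); m=cv2.inRange(hs,(16,100,60),(34,255,255))
c,s=np.cos(YAW),np.sin(YAW)
def hf(p): dx,dy=p[...,0]-561.2,p[...,1]+23.35; return np.stack([c*dx+s*dy,-s*dx+c*dy],-1)
sel=np.zeros_like(m); sel[150:215,235:300]=m[150:215,235:300]
z=C[:,:,2]; top=(sel>0)&(z>112)&(z<122)
q=np.argwhere(top); P=np.array([onz(d,u,v,117) for v,u in q]); print(len(q),np.median(z[top]),P.mean(0)); r=cv2.minAreaRect(P[:,:2].astype(np.float32)); print(r,hf(np.array(r[0])))
h=hf(P); print("hf range",np.percentile(h,[2,98],axis=0))
red=cv2.inRange(hs,(0,170,60),(6,255,255))|cv2.inRange(hs,(174,170,60),(180,255,255)); red[:105]=0;red[240:]=0;red[:,:215]=0;red[:,425:]=0
q=np.argwhere((red>0)&(abs(z-70)<6)); P=np.array([onz(d,u,v,70)[:2] for v,u in q],np.float32); print("housing",cv2.minAreaRect(P))
grey=(hs[:,:,1]<60)&(abs(z-81)<2.5); grey[:115]=0; grey[235:]=0;grey[:,:225]=0;grey[:,415:]=0
h=hf(C[grey]); print("grey z81 x,y range",np.percentile(h,[1,99],axis=0))
E
```

```text
359 116.58716884835056 [511.53055442 -30.58027536 117.        ]
((511.7102966308594, -30.299453735351562), (15.75422477722168, 14.652997016906738), 8.190817832946777) [-49.97453452   0.26748188]
hf range [[-57.85124706  -7.05412143]
 [-42.80403224   6.79295157]]
housing ((562.6039428710938, -23.192825317382812), (175.27484130859375, 110.49259948730469), 8.246830940246582)
grey z81 x,y range [[-60.57291059 -42.95000393]
 [ 56.08042211  42.82550327]]
```

```bash
python3 - <<'E'
from h import *
from cell import kinematics,arm,sensors,vision,hand
arm.servo_line([513.5,-30.1,130.],velocity=120)
print(arm.servo_line([513.5,-30.1,87.],velocity=50,guard=4)); arm.hold(.2)
s=sensors.get_state(); print(s["t"],s["ee_pos"],s["wrist_force"])
d=vision.get_image("wrist"); np.savez("pics/wrist2.npz",**d); cv2.imwrite("pics/wrist2.png",d["color"][:,:,::-1])
hand.close_gripper(); 
s=sensors.get_state(); print(s["t"],s["ee_pos"],s["wrist_force"],s["torque"],s["opening"])
d=vision.get_image("wrist"); cv2.imwrite("pics/wrist3.png",d["color"][:,:,::-1])
E
```

```text
False
5.0 [513.67125333 -30.12152215  87.27704036] [-0.05317831  0.09161464  0.69413917]
6.2083 [513.31764802 -30.12089235  86.98689717] [-0.84889902 -0.32954858  1.44459095] [-0.07300427  0.10936342  0.0311265 ] 15.816686466888008
```

View pics/wrist3.png

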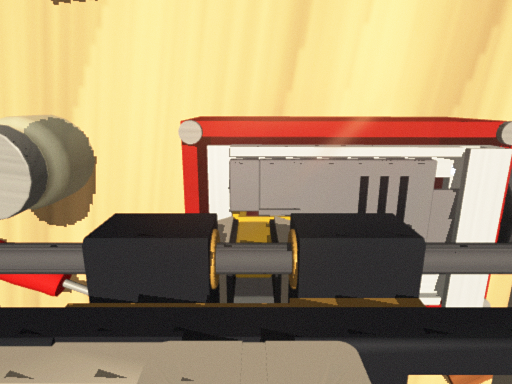

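The fin is gripped (opening 15.8 mm against a 16 mm fin) with almost no side load. Now I'll push inward in small steps and read the force.

```bash
cat >> h.py <<'E'
HX=np.array([np.cos(YAW),np.sin(YAW),0]); HY=np.array([-np.sin(YAW),np.cos(YAW),0]); HZ=np.array([0,0,1.])
BASE=np.array([0.,0.1,0.7])
def force(n=4):
    from cell import sensors,arm
    F=[]
    for _ in range(n):
        arm.hold(.02); F.append(sensors.get_state()["wrist_force"])
    F=np.mean(F,0)-BASE
    return np.array([F@HX,F@HY,F@HZ])
E
python3 - <<'E'
from h import *
from cell import arm,sensors
s=sensors.get_state(); p0=np.array([513.5,-30.1,87.]); k=0
print(force())
while k<13:
    k+=.5
    arm.servo_line((p0+k*HX).tolist(),velocity=25); f=force(); s=sensors.get_state()
    print(round(k,2),np.round((s["ee_pos"]-p0)@HX,2),np.round(s["ee_pos"][2],2),np.round(f,1),np.round(s["torque"],2),round(s["opening"],1))
    if f[0]<-11.2 or np.linalg.norm(f)>16: break
print(s["t"])
E
```

```text
[-1.40527128  0.2983889  -0.24229769]
0.5 0.49 86.97 [-1.2 -0.5  0.3] [-0.11  0.12 -0.04] 16.0
1.0 1.08 86.99 [-1.  -0.3 -0.7] [-0.07  0.07 -0.01] 15.6
1.5 1.61 87.0 [-0.6 -0.2 -0.9] [-0.06 -0.02  0.03] 15.8
2.0 2.08 87.01 [ 0.   0.2 -1. ] [-0.05 -0.04  0.01] 15.7
2.5 2.56 86.99 [-0.6 -0.3 -1. ] [-0.02 -0.    0.  ] 16.1
3.0 3.04 87.0 [-0.3  0.  -1.5] [-0.08 -0.06 -0.01] 15.4
3.5 3.54 86.98 [ 0.   0.2 -0.9] [-0.03 -0.06  0.06] 15.7
4.0 4.04 87.0 [ 0.3  0.3 -1.3] [-0.03 -0.05 -0.05] 16.2
4.5 4.39 86.98 [-1.   0.1 -0.6] [ 0.01  0.18 -0.01] 16.1
5.0 4.82 86.99 [-2.5  0.2  0.9] [-0.1   0.29 -0.01] 16.1
5.5 5.27 86.96 [-3.8  0.1  1.7] [-0.14  0.65 -0.03] 15.8
6.0 5.74 86.96 [-5.4 -0.4  2.8] [-0.11  0.85 -0.01] 15.6
6.5 6.05 86.94 [-5.8  0.3  3.5] [-0.11  1.06 -0.  ] 15.9
7.0 6.34 86.95 [-6.8 -0.   4.9] [-0.17  1.21 -0.02] 15.9
7.5 6.63 86.95 [-7.6  0.1  6.3] [-0.21  1.37  0.03] 15.4
8.0 6.92 86.94 [-8.3 -0.4  7.5] [-0.17  1.52  0.02] 15.5
8.5 7.21 86.92 [-9.  -0.2  7.7] [-0.19  1.7  -0.  ] 15.7
9.0 7.49 86.92 [-10.5  -0.2   8.9] [-0.2   1.85  0.04] 15.5
9.5 7.8 86.94 [-11.5   0.5   9.4] [-0.2   2.    0.04] 15.7
12.3417
```

The end play ended at about 4.3 mm and the spring is now 3.5 mm in, but the tool also presses down with 9 N. I'll relieve that first, then tip up while regulating the inward force.

```bash
python3 - <<'E'
from h import *
from cell import arm,sensors
p=np.array([513.5,-30.1,87.])+9.5*HX
for i in range(14):
    f=force()
    s=sensors.get_state(); print(i,np.round(p[2],2),np.round((s["ee_pos"]-[513.5,-30.1,87])@HX,2),np.round(s["ee_pos"][2],2),np.round(f,1),np.round(s["torque"],2))
    dz=0.1 if f[2]>4 else 0; dx=np.clip((12.3-(-f[0]))*.25,-.3,.3)
    if dz==0 and abs(dx)<.15: break
    p=p+dx*HX+dz*HZ; arm.servo_line(p.tolist(),velocity=20)
np.save("p.npy",p); print(s["t"],p)
E
```

```text
0 87.0 7.78 86.9 [-11.4   0.4   9.7] [-0.2   2.01 -0.03]
1 87.1 7.88 86.95 [-11.4   0.3   9. ] [-0.15  2.08  0.01]
2 87.2 7.9 86.95 [-11.8   0.4   8.7] [-0.22  2.07 -0.  ]
3 87.3 7.92 86.96 [-11.7   0.5   7.9] [-0.19  2.16  0.02]
4 87.4 7.96 86.97 [-11.6   0.4   7.7] [-0.22  2.04 -0.02]
5 87.5 8.03 87.02 [-11.8   0.6   6.5] [-0.26  2.14 -0.03]
6 87.6 8.03 87.03 [-11.7   0.7   5.7] [-0.19  2.13 -0.01]
7 87.7 8.05 87.06 [-11.6   0.2   5.4] [-0.24  2.1  -0.04]
8 87.8 8.11 87.07 [-11.9   1.    4.9] [-0.18  2.16  0.04]
9 87.9 8.1 87.08 [-11.7   0.    4.3] [-0.22  2.16  0.02]
10 88.0 8.13 87.11 [-12.3   0.5   4.3] [-0.17  2.2  -0.01]
11 88.1 8.09 87.17 [-12.    0.7   3.1] [-0.2   2.25 -0.  ]
15.8917 [524.42112284 -28.50678048  88.1       ]
```

```bash
cat > lift.py <<'E'
from h import *
from cell import arm,sensors
import sys
p=np.load("p.npy"); A=np.array([513.5,-30.1,87.])+8.1*HX+.15*HZ
T=A+107.3*HX; T[2]=75
rel=np.array([-107.3,0,A[2]-75])
def arc(th): return T+(Rot.from_euler('z',YAW)*Rot.from_euler('y',th)).apply(rel)-A
th=0.;adj=np.zeros(3); END=float(sys.argv[1])
while th<END-1e-6:
    th+=.01
    arm.servo_line((p+arc(th)+adj).tolist(),frame(YAW,th),velocity=20)
    f=force(3); s=sensors.get_state()
    print(round(th,2),np.round(adj@HX,2),round(adj[2],2),np.round(s["ee_pos"]-A-arc(th),2)@HX,round(s["ee_pos"][2]-A[2],2),np.round(f,1),np.round(s["torque"],2),round(s["opening"],1))
    if np.linalg.norm(f)>17 or f[2]<-6: print("ABORT");break
    adj=adj+np.clip((12.4+f[0])*.3,-.4,.4)*HX
    if f[2]>5: adj[2]+=.2
    if f[2]<-2: adj[2]-=.2
np.save("st.npy",np.r_[p+arc(th)+adj,th]); print(s["t"])
E
python3 lift.py 0.15
```

```text
0.01 0.0 0.0 -0.01855662995074809 1.06 [-12.2   0.5   3.2] [-0.18  2.15  0.01] 15.7
0.02 0.07 0.0 0.035250345532729585 2.14 [-11.8   0.1   3.7] [-0.2   2.21 -0.01] 15.7
0.03 0.24 0.0 0.14554174434032593 3.22 [-12.9  -0.    3.8] [-0.24  2.24  0.02] 15.6
0.04 0.08 0.0 0.06493611920479866 4.33 [-12.1   0.6   3.4] [-0.26  2.27  0.06] 15.7
0.05 0.18 0.0 0.1172995326782666 5.41 [-11.8   0.1   3.5] [-0.26  2.23  0.05] 15.5
0.06 0.36 0.0 0.183679213893075 6.46 [-12.8   0.6   3.6] [-0.21  2.29  0.02] 15.6
0.07 0.24 0.0 0.14265462032030649 7.56 [-11.8   0.2   4. ] [-0.23  2.35 -0.02] 15.9
0.08 0.41 0.0 0.23748618937655266 8.62 [-12.6   0.4   3.9] [-0.3   2.37 -0.02] 15.4
0.09 0.34 0.0 0.18512277590308474 9.7 [-12.4   0.4   4. ] [-0.34  2.41  0.03] 15.8
0.1 0.34 0.0 0.1865663379130945 10.77 [-12.    0.4   3.5] [-0.29  2.4  -0.04] 15.3
0.11 0.46 0.0 0.22759093148586299 11.81 [-12.4  -0.1   4.2] [-0.26  2.35  0.06] 15.7
0.12 0.45 0.0 0.24305076123721317 12.89 [-12.8  -0.3   4.4] [-0.21  2.34  0.01] 16.1
0.13 0.35 0.0 0.17089683198236585 13.97 [-12.5   0.3   4.1] [-0.32  2.38 -0.01] 15.8
0.14 0.31 0.0 0.1793485278630458 15.03 [-12.4   0.    3.5] [-0.29  2.36  0.05] 16.1
0.15 0.3 0.0 0.1581144500716567 16.1 [-12.2   0.4   3.5] [-0.3   2.36 -0.  ] 15.4
20.3917
```

The tab end rose smoothly with 12–13 N held throughout. I'll take a look, then draw the tongue out.

```bash
cat > draw.py <<'E'
from h import *
from cell import arm,sensors,vision
d=vision.get_image("scene"); cv2.imwrite("pics/scene2.png",cv2.resize(d["color"][140:270,190:320],None,fx=4,fy=4)[:,:,::-1])
st=np.load("st.npy"); p=st[:3]; th=st[3]; p0=p.copy()
for i in range(23):
    p=p-HX*1.0
    arm.servo_line(p.tolist(),frame(YAW,th),velocity=20); f=force(2); s=sensors.get_state()
    print(i+1,round((s["ee_pos"]-p0)@HX,2),round(s["ee_pos"][2],2),np.round(f,1),np.round(s["torque"],2),round(s["opening"],1))
    if f[0]>5 or abs(f[2])>8 or np.linalg.norm(f)>16: print("ABORT");break
    if f[2]>4 and i>3: p[2]+=.2
    if f[2]<-4: p[2]-=.2
np.save("st.npy",np.r_[p,th]); print(s["t"])
E
python3 draw.py
```

```text
1 -3.69 103.31 [-10.8  -0.3   3.1] [-0.23  2.04 -0.03] 15.7
2 -4.25 103.35 [-9.3  0.1  1.5] [-0.18  1.84 -0.02] 16.0
3 -4.79 103.38 [-7.9 -0.1  1.2] [-0.14  1.47  0.01] 15.4
4 -5.3 103.45 [-6.7  0.2  0. ] [-0.17  1.16 -0.  ] 15.6
5 -5.81 103.54 [-5.  -0.2 -1.4] [-0.12  0.96  0.01] 15.7
6 -6.31 103.73 [-4.3  0.4 -2.4] [-0.12  0.8  -0.03] 15.6
7 -6.86 103.98 [-2.8  0.9 -3.7] [-0.06  0.44  0.01] 15.8
8 -7.48 104.23 [-0.4  0.5 -2.3] [-0.03  0.03 -0.03] 15.8
9 -8.57 104.19 [-0.1 -0.2 -1.5] [ 0.   -0.27 -0.04] 15.7
10 -9.97 104.03 [ 0.4 -0.5 -1.8] [-0.02 -0.27  0.02] 15.9
11 -11.05 104.0 [ 0.  -0.2 -2.3] [-0.   -0.29  0.02] 15.7
12 -12.05 104.0 [ 0.2  0.1 -1.5] [-0.03 -0.27 -0.03] 15.8
13 -13.05 104.0 [-0.6 -0.2 -1.5] [ 0.04 -0.32 -0.03] 15.9
14 -14.03 104.01 [ 0.7 -0.6 -2.4] [ 0.01 -0.25  0.  ] 16.3
15 -15.0 104.02 [-0.1  0.2 -1.8] [ 0.04 -0.28 -0.  ] 15.6
16 -16.04 104.02 [-0.3 -0.7 -2.3] [-0.   -0.25  0.01] 15.9
17 -17.05 103.98 [-0.2 -0.2 -2.3] [ 0.01 -0.33  0.02] 16.1
18 -18.02 104.0 [ 0.3 -0.2 -2. ] [-0.03 -0.31  0.03] 15.8
19 -19.05 104.01 [ 1.1 -0.3 -2.8] [-0.05 -0.24 -0.03] 15.9
20 -20.05 103.98 [ 0.4  0.4 -2. ] [ 0.   -0.26  0.02] 16.0
21 -21.02 104.01 [-0.   0.3 -2.5] [ 0.07 -0.3   0.03] 15.6
22 -22.06 103.99 [-0.3 -0.4 -1.7] [ 0.02 -0.26 -0.02] 15.9
23 -23.04 104.0 [ 0.3  0.  -1.9] [ 0.   -0.28  0.07] 15.9
26.9583
```

View pics/scene2.png

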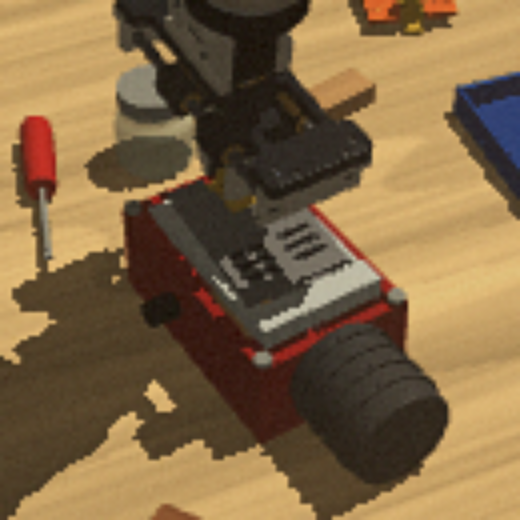

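The picture shows the cover tilted up at the tab end, above the seat. The draw ran 15 mm past the end of the spring (maximum depth 11 mm), and the wrist carries only the cover's weight of about 1.9 N. Now I'll lift with a guard and level it.

```bash
python3 - <<'E'
from h import *
from cell import arm,sensors,vision
st=np.load("st.npy"); p=st[:3]; th=st[3]
g=arm.servo_line((p+[0,0,10]).tolist(),frame(YAW,th),velocity=25,guard=4); print(g,force(2))
if not g:
    g=arm.servo_line((p+[0,0,75]).tolist(),frame(YAW,th),velocity=80,guard=5); print(g,force(2))
    g=arm.servo_line((p+[0,0,90]).tolist(),frame(YAW,0),velocity=60)
    s=sensors.get_state(); print(s["t"],s["ee_pos"],force(3),s["opening"])
    d=vision.get_image("scene"); np.savez("pics/scene3.npz",**d); cv2.imwrite("pics/scene3.png",cv2.resize(d["color"][100:250,170:330],None,fx=4,fy=4)[:,:,::-1])
E
```

```text
False [ 0.12903822 -0.4891012  -2.58410396]
False [-0.25828344  0.36713967 -3.0196053 ]
28.9417 [504.46500835 -31.91318942 193.99473992] [ 0.32407174 -0.08010601 -2.0116835 ] 15.73152011906006
```

View pics/scene3.png

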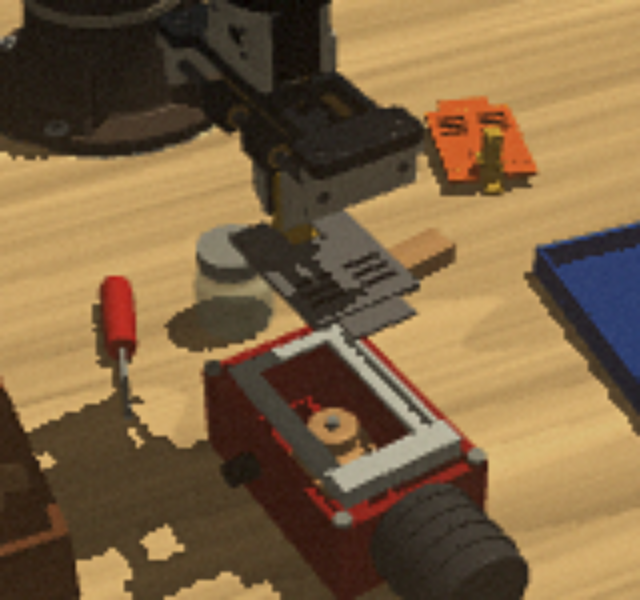

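The cover hangs from the gripper, clear of the drive (scene crop, about (330,270)). I'll carry it over the tray and check that it's level.

```bash
python3 - <<'E'
from h import *
from cell import arm,sensors,vision
Y=np.radians(-3.4); tgt=np.array([523,282.5,0])+Rot.from_euler('z',Y).apply([-38,0,0])
arm.servo_line([tgt[0],tgt[1],194.],frame(Y),velocity=150)
arm.servo_line([tgt[0],tgt[1],90.],frame(Y),velocity=120)
s=sensors.get_state(); print(s["t"],s["ee_pos"],s["opening"])
for n in("scene","top"):
    d=vision.get_image(n); np.savez("pics/%s4.npz"%n,**d); C=cloud(d)
    cv2.imwrite("pics/%s4.png"%n,d["color"][:,:,::-1])
    hs=cv2.cvtColor(d["color"],cv2.COLOR_RGB2HSV)
    L=(C-[tgt[0],tgt[1],0])@Rot.from_euler('z',Y).as_matrix()
    m=(L[:,:,0]>20)&(L[:,:,0]<88)&(abs(L[:,:,1])<34)&(abs(L[:,:,2]-84)<25)&(hs[:,:,1]<90)&(d["depth"]>0)
    P=L[m]; A=np.c_[P[:,:2],np.ones(len(P))]
    for _ in range(4):
        k,*_r=np.linalg.lstsq(A,P[:,2],rcond=None); r=abs(A@k-P[:,2]); ok=r<3; A,P=A[ok],P[ok]
    print(n,m.sum(),len(P),"slopes",k)
E
```

```text
32.3167 [485.44487801 285.17580873  90.67741379] 15.796988019598807
scene 317 258 slopes [-1.53197570e-02 -1.86053385e-03  8.45659414e+01]
top 449 424 slopes [2.25013281e-03 5.34934459e-03 8.57873395e+01]
```

View pics/scene4.png

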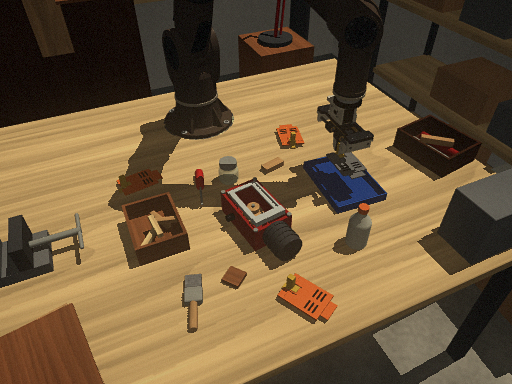

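The cover is over the tray at (348,165) and level to within 0.015 rad. Its top measures about 85 mm with the TCP at 90.7, which fits the expected contact at TCP z≈27. I'll lower it with a guard.

```bash
python3 - <<'E'
from h import *
from cell import arm,sensors,vision,hand
s=sensors.get_state(); Y=np.radians(-3.4); x,y=523-38*np.cos(Y),282.5-38*np.sin(Y)
arm.servo_line([x,y,36.],frame(Y),velocity=70)
arm.hold(.1)
g=arm.servo_line([x,y,24.],frame(Y),velocity=12,guard=2.5); s=sensors.get_state(); print(g,s["t"],s["ee_pos"],force(3),s["opening"])
E
```

```text
True 34.1833 [485.216774   284.72319953  26.91061653] [-0.88558233 -1.00146142  6.07614131] 15.914583860848142
```

```bash
python3 - <<'E'
from h import *
from cell import arm,sensors,vision,hand
hand.let_go(); s=sensors.get_state(); print(s["t"],s["ee_pos"],force(3),s["opening"])
p=s["ee_pos"]
g=arm.servo_line([p[0],p[1],75.],velocity=50,guard=4); print(g)
if not g:
    arm.servo_line([p[0],p[1],230.],velocity=150)
    arm.servo_line([430.,60.,260.],velocity=200); arm.hold(.3)
Y=np.radians(-3.4); tc=np.array([523,282.5,0])
for n in("scene","top"):
    d=vision.get_image(n); C=cloud(d); cv2.imwrite("pics/%s5.png"%n,d["color"][:,:,::-1])
    if n=="top": cv2.imwrite("pics/crop5.png",cv2.resize(d["color"][140:255,100:205],None,fx=5,fy=5,interpolation=cv2.INTER_CUBIC)[:,:,::-1])
    hs=cv2.cvtColor(d["color"],cv2.COLOR_RGB2HSV); L=(C-tc)@Rot.from_euler('z',Y).as_matrix()
    m=(abs(L[:,:,0])<100)&(abs(L[:,:,1])<70)&(abs(L[:,:,2]-21)<8)&(hs[:,:,1]<90)&(d["depth"]>0); P=L[m]
    A=np.c_[P[:,:2],np.ones(len(P))]; k=np.linalg.lstsq(A,P[:,2],rcond=None)[0]
    print(n,len(P),"range",np.percentile(P,[1,99],axis=0).round(0).tolist(),"plane",k.round(3))
    ym=(cv2.inRange(hs,(16,100,50),(34,255,255))>0)&(abs(L[:,:,0])<105)&(abs(L[:,:,1])<75)&(L[:,:,2]>45); print("fin top",L[ym].mean(0) if ym.any() else None)
s=sensors.get_state(); print(s["t"],s["wrist_force"],s["opening"])
E
```

```text
35.5 [484.51915329 284.18635463  26.1829156 ] [-0.13244583 -0.63251847 -0.72870426] 91.89176019673093
False
scene 608 range [[-49.0, -39.0, 14.0], [72.0, 38.0, 24.0]] plane [-2.2000e-02  2.0000e-03  1.9501e+01]
fin top [-34.78632756  -1.33487434  52.50499163]
top 1244 range [[-47.0, -38.0, 17.0], [68.0, 37.0, 26.0]] plane [-1.9000e-02 -2.0000e-03  2.1955e+01]
fin top [-41.09739228  -2.27065798  56.64359997]
39.575 [ 0.76859705 -0.70261308 -0.35059282] 91.55388372803795
```

View pics/crop5.png

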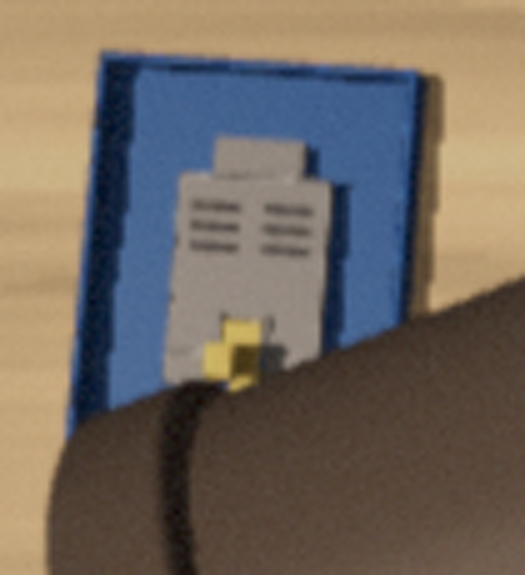

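View pics/scene5.png

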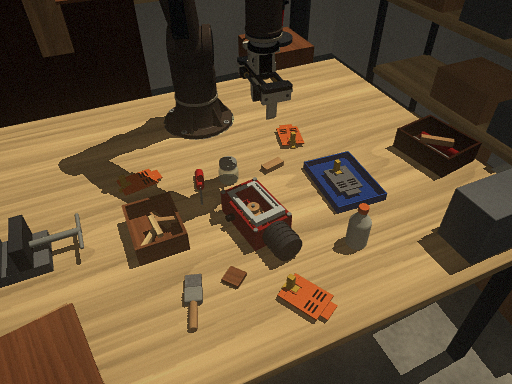

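The cover lies flat and upright in the tray (scene (343,180)), with mid at about (+10, 0) mm in the tray frame and the fin top at about 57 mm. The bystanders are where they were and the arm is clear, so I'm handing in.

```bash
python3 -c "
from cell import workorder,sensors
workorder.close_job(); print(sensors.get_state()['t'])"
```

```text
the job is handed in; nothing more can be done
the job is handed in; nothing more can be done
```

The grey cover is off the drive and lying flat, right way up and released in the blue tray. The job was handed in at about 40 s of the 67 s allowed; no verdict is reported.

**Removal:** I gripped the yellow fin along its x. The end play was about 4.3 mm. I held 12–13 N inward while tipping the tab end up to 0.15 rad, then eased the spring and drew the tongue out. No tool force on the cover while it was on the drive was above about 15 N.

**Placing:** I levelled the cover in the air and set it down with a guard; contact came at TCP z = 26.9 mm against the 27 expected, with about 8 N pressing before release.

**Last checks:**
- **Position:** the cover's middle is about +10 mm (x) and 0 mm (y) from the tray's centre.
- **Flatness:** the tilt is about 0.02 rad.
- **Height:** the top camera puts the cover's upper face at 22 mm and the scene camera at 19.5 mm (expected 21 mm).
- **Fin:** the fin top read 57 mm in the top view, as it should. The scene view read 52.5 mm and 6 mm further along x, because its colour mask also caught the fin's front face.
- **Surroundings:** by eye in the scene picture, the bystanders had not moved and the arm was clear. I did not measure the bystanders.

**What disagreed:** before the grasp, the views differed by up to 8 mm on the fin's x (same front-face cause), so I used the close wrist view. While pushing in, an unplanned downward press of 9 N built up, and I relieved it to about 3 N before lifting.

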